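# Lay a sealed canister in its cradle, crack its cap and hold it ajar

## Robot

A 6-joint arm with a two-finger parallel gripper is mounted at the origin on a cart in front of the work surface, level with it; the furniture and walls round the work are solid. World frame = base frame: x ahead of the robot, y to its left, z up, the work surface at z = 0. Lengths are in m, angles in rad, forces in N, time in s.
With the tool pointing down it reaches from about 0.425 to 0.95 m from the base axis. Payload 3.5 kg.
Tool frame: the origin (TCP) lies between the finger pads, 19 mm behind the fingertips; this is the grasp point; z points along the fingers, y is the line along which they close (so a half turn about z gives the same grasp; the last joint's range is limited). The gripper opens to 85 mm and grips with 20 to 120 N. Pads are 22 mm wide; open, the fingers measure 114 mm over their backs; the gripper's body (76 mm by 85 mm) begins 54 mm behind the grasp point. The pads swing forward as they close: fully open they stand 13 mm farther back than shut.
Start: joints at [-1.453, 0.286, 1.577, -0, 1.279, -0.15], TCP at [0.179, -0.651, 0.25] pointing down, gripper open.
Joint ranges: [-2.77, 2.77], [-0.9, 2.22], [0.21, 2.48], [-1.53, 4.67], [0.24, 2.81], [-2.84, 2.84]. Speed limits (rad/s): [2.79, 2.79, 3.14, 3.14, 3.14, 3.14].

## Interface

Orientations are given as a unit quaternion [x, y, z, w].
In Python, from plant import ctrl gives the robot as it stands. The module is installed in compiled form; this text tells all that it offers.
- The arm moves only by the tool send_rows, never from a script. Its argument "rows" is text: rows parted by semicolons, each of 7 numbers parted by spaces: the turn, a rotation vector about the tool's x, y, z in shares of 90 degrees (1.0 is 90 degrees), then the shift along the tool's x, y, z in a scale on which 1.0 is 750 mm, then the opening, from -1 (shut) to 1 (fully open). A call has 1 to 8 rows; each row is the pose to reach, as a shift and turn from the pose commanded when the call began, along the tool's axes at that moment; what a row does not reach only later rows make up. A row lasts 1/8 s, in which the tool goes at most 62.5 mm and 10.7 degrees, less where a joint would pass 70% of its speed; a pose out of reach is approached as far as the arm can. Shift and turn numbers lie between -1 and 1, and a call with a number outside is refused. A call with a gripper value outside its range is refused whole. The fingers move at their own pace and stop on an object; "grip_force" is the grip in N (left out, the last holds). Time passes only in rows, so rows that repeat a pose let the fingers close. It gives the time, the measured TCP pose, the force, the opening and the grip force at its end, in the units of the state.
- ctrl.get_state(): the state, without advancing time (a new reading comes with each control period).
- ctrl.read_camera(name): name is "scene" or "top" or "wrist"; returns a dict with "color" (420x560x3 uint8, red, green, blue), "fx", "fy", "cx", "cy" (pixels), "extrinsics" (4x4, takes a point from world to camera coordinates). Camera axes: x right, y down, z forward; pixel columns grow to the right and rows downward; lengths in m; the calibration is good to about 2 mm. The wrist camera is an equidistant fisheye: a pixel r from the principal point sees the ray r / f radians off the axis. A picture is of the moment at which its call begins. There is no depth.
- ctrl.sign_off(): hands the job in; it is judged then, once.
Trained networks look in a picture, given as the dict that the camera call returned (one of the last four; its "shot" number tells which), for a name from the list of things; names that differ only in an ending like _2 or _b are one class to them, and where a whole thing is asked for, a point or a joint stands for the part that bears it (a point fixed in the world has none). Each returns a list of dicts, best first, with "p" (0 to 1); they miss things now and then, are a little off and sometimes report something else, mostly with a low value. They report only what shows in the picture. A call takes as long as a camera call. They do not tell look-alikes from the thing itself.
- ctrl.look_for(picture, target): "position" ([x, y, z] in m, in the coordinates of the camera as it stood for that picture, good to about 4 mm: the middle of the surface that is visible of it).
The state is a dict: "time": time; "qpos": joint angles; "dq": joint speeds; "joint_efforts": joint torques, N m; "eef_pos": TCP position; "tcp_rot": TCP orientation; "contact_force": force on the tool from outside, world axes, zero at the start; "wrist_torque": the same for the moment, N m; "opening": opening from 0.0 (shut) to 1.0 (fully open); "finger_force": force on a finger pad.
Only numpy, scipy, OpenCV 4.12 (cv2) and the standard library are available. Lean on these libraries where they do the work, as an engineer would, in place of code of your own. Each camera call takes 0.05 s, during which the arm holds its last target. There are 200 camera calls.

## Task

Lay the upright metal sample canister on its side in the cradle, cap still shut, with its narrow neck in the fork and its collar behind the fork, and let go of it. Then take only the cap, pull it straight out along the canister until it breaks free of its seal, and keep hold of it with about a centimetre of gap; do not draw the cap far out, and leave the bystanding bottle, beaker and tube alone. The program finishes while still holding the cap ajar against its spring, with the canister lying in the cradle.

Things in the scene. Friction and masses are not known exactly. Their poses are not given: they have to be found in the camera images.
- canister: Loose bare-metal canister, round, 142 mm tall, ribbed grey cap, 0.26 kg with cap, upright at the start. Origin: centre of underside; z along its axis to the cap. Along z (mm): body diameter 36 from 0 to 92, collar 44 to 98, bare neck 24 to 112, cap 38 to 142. Take the body 60 to 70 mm up, gripper leaning over the cap side, tool about 50 degrees off the axis: then a quarter turn lays it down.
- neck_mid (a point): Point on the canister's axis in the middle of the bare neck, 105 mm above its underside. The canister is rigid and stands a 40 N grip on body or cap.
- cap_mid (a point): Centre of the ribbed cap (diameter 38, 30 mm long), on the canister's axis, 127 mm above the underside when shut; it moves with the cap. Axes as the canister's.
- cap (a joint): How far the cap is drawn out along the canister's z: 0 shut, 0.026 m at its end stop. The seal resists: the pull climbs to a peak of about 12 to 17 N some 3 mm out, then falls; from about 6 mm on only a return spring of about 3 N pulls the cap back, and let go it slides shut. No turning needed.
- cradle: Fixed: dark base plate 76 x 130 x 24 mm with two bare-metal V rests 7 mm thick, sides 40 degrees from vertical. Origin: centre of underside; y along the lying canister towards its cap end, z up. Narrow V (fork, for the neck) at y +45 mm, arms 97 mm high, 28 mm to either side in x; wide V (for the body) at y -40 mm, arms 91 mm high, 32 mm to either side. Canister underside: y -60 mm.
- fork_axis (a point): Point fixed to the cradle where the middle of the neck belongs: middle of the fork, 89 mm above the worktop; the seated canister's axis is level at this height, along the cradle's y at x = 0. The neck has 3.5 mm play either way along y; when the cap is pulled, the collar meets the fork and the fork holds the canister. Axes as the cradle's.
- amber_bottle: Bystander: brown glass bottle with black cap, diameter 60, 142 mm tall, standing. Origin: centre of underside, z up.
- beaker: Bystander: small beaker, about 50 x 46 x 49 mm, standing. Origin: centre of underside, z up.
- sample_tube: Bystander: plastic sample tube lying on the worktop, 112 mm along its y, 33 mm thick. Origin: centre of underside.
There are look-alikes about, which are no part of the job. Leave any turquoise look-alike of the canister alone.

How it is judged:
On the way, in this order (a step that is already met when the one before it is completed fails the run):
1. the canister lies in the cradle, neck in the fork, let go of, its cap shut (x of neck_mid in the frame of cradle between -0.005 and 0.005 m and y of neck_mid in the frame of cradle between 0.039 and 0.051 m and z of neck_mid in the frame of cradle between 0.084 and 0.094 m and angle between the z axis of canister and the y axis of cradle, either way round below 0.08 rad and value of joint cap below 0.002 m and contact force between the fingers and canister below 0.1 N and linear speed of canister below 0.02 m/s), for 0.2 s.
2. the cap has broken free of its seal, the canister held back by the fork (x of neck_mid in the frame of cradle between -0.005 and 0.005 m and y of neck_mid in the frame of cradle between 0.039 and 0.051 m and z of neck_mid in the frame of cradle between 0.084 and 0.094 m and angle between the z axis of canister and the y axis of cradle, either way round below 0.08 rad and value of joint cap above 0.006 m), for 0.1 s.
At the end, for the whole second after the job is handed in: The canister rests in the cradle (neck middle within 5 mm across and in height, 6 mm along, of its place; axis within 0.08 rad), fingers grip the cap (over 2 N, TCP within 35 mm of its centre), cap held 6 to 15 mm out; canister slower than 0.04 m/s, cap 0.015 m/s (all of step 2 and value of joint cap below 0.015 m and distance between the grasp point and cap_mid below 0.035 m and contact force between the fingers and canister above 2 N and contact force between canister and cradle above 0.5 N and linear speed of canister below 0.04 m/s and velocity of joint cap between -0.015 and 0.015 m/s); the arm keeps its last pose, push and grip.
It fails at once if the cap is drawn far out (more than 20 mm) (value of joint cap above 0.02 m).
It fails at once if the amber bottle is disturbed (distance of amber_bottle from where it was at the start of the episode above 0.02 m).
It fails at once if the beaker is disturbed (distance of beaker from where it was at the start of the episode above 0.02 m).
It fails at once if the sample tube is disturbed (distance of sample_tube from where it was at the start of the episode above 0.02 m).
It also fails if it takes over 54 s, if anything falls off the work surface, if the arm or the gripper's body presses on something with over 40 N, if the wrist force passes 120 N, or if a joint passes its speed limit or range.

## Working session

There is one attempt and no reset: what is moved stays moved. The work goes in short steps, Python scripts to look and compute and a tool call to move; the robot and the scene stay as the last step left them, time stands still between calls to the robot, and variables do not carry over. Pictures are saved under pics/ and viewed, at most 11 in all, crops included, and the job is handed in when it is done.

Besides the shell and the picture viewer there is one more tool, called after "Request:" as name(argument=value, ...) on one line, values as JSON. send_rows: Moves the arm, as the interface text tells. Its arguments: {"type":"object","properties":{"rows":{"type":"string"},"grip_force":{"type":"number"}},"required":["rows"]}

```bash
mkdir -p pics; cat > h.py <<'E'
import numpy as np, cv2
from plant import ctrl
from scipy.spatial.transform import Rotation as R
def shot(n,f=None):
    p=ctrl.read_camera(n)
    if f: cv2.imwrite('pics/'+f,p['color'][:,:,::-1])
    return p
def look(p,t):
    E=np.array(p['extrinsics']);o=[]
    for d in ctrl.look_for(p,t):
        c=np.array(d['position']);w=np.linalg.inv(E)@np.r_[c,1]
        px=(p['fx']*c[0]/c[2]+p['cx'],p['fy']*c[1]/c[2]+p['cy'])
        o.append((round(d['p'],2),w[:3].round(4),np.round(px)))
    return o
E
python3 - <<'E'
from h import *
for n in ['scene','top']:
    p=shot(n,n+'1.png');print(n,np.array(p['extrinsics']).round(3).tolist(),p['fx'],p['cx'],p['cy'])
    for t in ['canister','cap_mid','cradle','amber_bottle','beaker','sample_tube']:
        for r in look(p,t): print(t,*r)
s=ctrl.get_state();print(s)
E
```

```text
scene [[-0.707, -0.707, 0.025, 0.414], [-0.34, 0.31, -0.888, 0.238], [0.62, -0.636, -0.459, 0.781], [0.0, 0.0, 0.0, 1.0]] 380.9727054726295 280.15778377324074 211.2084117894298
canister 0.96 [ 0.337  -0.1342  0.0642] [379. 220.]
canister 0.94 [ 0.4257 -0.1928  0.0807] [365. 198.]
cap_mid 0.49 [ 0.3464 -0.1295  0.1361] [379. 196.]
cap_mid 0.47 [ 0.4232 -0.1883  0.1311] [367. 183.]
cradle 0.57 [0.5132 0.1849 0.0201] [249. 251.]
amber_bottle 0.62 [ 0.5768 -0.1974  0.0702] [326. 186.]
beaker 0.74 [0.4833 0.3983 0.028 ] [183. 292.]
sample_tube 0.61 [0.433  0.0168 0.0193] [316. 240.]
top [[0.022, -1.0, 0.004, 0.079], [-0.99, -0.022, -0.138, 0.493], [0.138, -0.001, -0.99, 1.589], [0.0, 0.0, 0.0, 1.0]] 546.6174806252438 282.0102667949694 205.4964959275793
canister 0.7 [ 0.4348 -0.1954  0.1438] [385. 222.]
canister 0.68 [ 0.3431 -0.1375  0.1421] [364. 255.]
cap_mid 0.65 [ 0.4325 -0.1958  0.141 ] [385. 223.]
cap_mid 0.49 [ 0.3373 -0.1427  0.1403] [366. 257.]
cradle 0.9 [0.5196 0.1707 0.0211] [255. 196.]
amber_bottle 0.8 [ 0.5812 -0.2052  0.0987] [385. 174.]
amber_bottle 0.38 [0.5172 0.172  0.0194] [255. 197.]
beaker 0.76 [0.4986 0.3969 0.0273] [179. 201.]
sample_tube 0.57 [0.4435 0.0102 0.0332] [308. 222.]
{'time': 0.7, 'qpos': array([-1.45297803e+00,  2.86232053e-01,  1.57669788e+00, -3.28360835e-05,
        1.27858031e+00, -1.50013608e-01]), 'dq': array([-0.0002859 , -0.00162913,  0.0010566 , -0.0001407 , -0.00117694,
        0.00062931]), 'joint_efforts': array([ 1.46388607e-03, -4.05814970e+01, -2.92861265e+01, -1.06503969e-04,
        4.37133795e-04,  2.74728315e-06]), 'eef_pos': array([ 0.17864424, -0.65092045,  0.25007137]), 'tcp_rot': array([ 9.91046019e-01,  1.33520733e-01, -1.63834937e-05,  4.09475059e-05]), 'contact_force': array([-0.31386797,  0.05305008,  0.27212879]), 'wrist_torque': array([-0.01938939,  0.00124458, -0.00633771]), 'finger_force': 0.0, 'opening': 0.9979034240796643}
```

```bash
python3 - <<'E'
import cv2,numpy as np
a=cv2.imread('pics/scene1.png')[130:330,140:440];b=cv2.imread('pics/top1.png')[120:320,150:450]
cv2.imwrite('pics/m1.png',np.vstack([cv2.resize(a,(450,300),interpolation=2),cv2.resize(b,(450,300),interpolation=2)]))
E
```

```text
(no output)
```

View pics/m1.png

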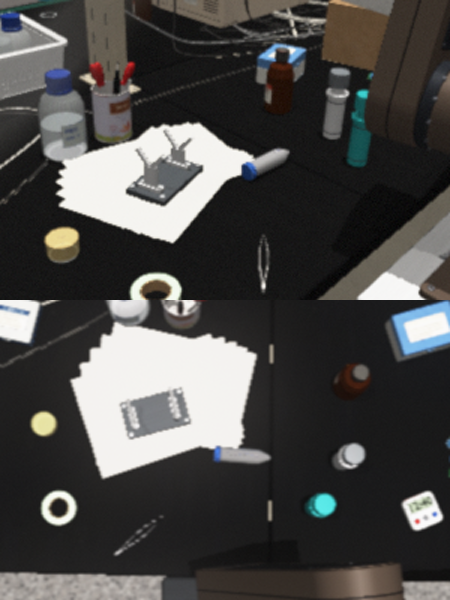

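The picture shows the bare-metal canister with its grey cap near (348,455) in the lower half, which is about (0.43,-0.195) in the world. The turquoise look-alike is at (321,505). The cradle's plate is at about (155,413), with its long axis roughly along world y. I'll zoom in on the cradle and canister.

```bash
python3 - <<'E'
import cv2,numpy as np
a=cv2.imread('pics/scene1.png')[210:270,215:290];b=cv2.imread('pics/top1.png')[170:220,220:285]
c=cv2.imread('pics/scene1.png')[165:225,335:395]
r=lambda i,w,h:cv2.resize(i,(w,h),interpolation=cv2.INTER_CUBIC)
cv2.imwrite('pics/m2.png',np.hstack([r(a,375,300),r(b,390,300)]))
E
```

```text
(no output)
```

View pics/m2.png

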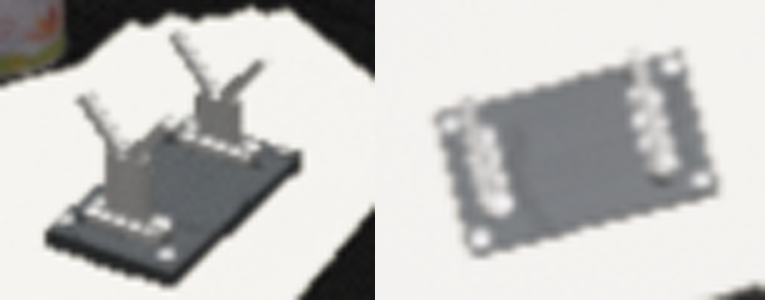

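```bash
cat >> h.py <<'E'
def bp(p,u,v,z):
    E=np.linalg.inv(np.array(p['extrinsics']));d=E[:3,:3]@[(u-p['cx'])/p['fx'],(v-p['cy'])/p['fy'],1];o=E[:3,3]
    return o+d*(z-o[2])/d[2]
def pj(p,X):
    c=np.array(p['extrinsics'])@np.c_[X,np.ones(len(X))].T
    return np.c_[p['fx']*c[0]/c[2]+p['cx'],p['fy']*c[1]/c[2]+p['cy']]
E
python3 - <<'E'
from h import *
p=shot('top');s=shot('scene')
C=np.array([bp(p,u,v,.024) for u,v in [(230.3,188.7),(271.7,178.3),(277.2,201.7),(236.7,212.5)]])
print(C.round(4),C.mean(0))
a=(C[0]+C[3])/2-(C[1]+C[2])/2; b=(C[0]+C[1]-C[2]-C[3])/2
print(np.linalg.norm(a),np.linalg.norm(b)); 
yaw=np.arctan2(a[1],a[0])-np.pi/2; print('yaw if y toward left',np.degrees(yaw),np.degrees(np.arctan2(b[1],b[0])))
for k in (0,np.pi):
    M=R.from_euler('z',yaw+k)
    f=lambda L:M.apply(np.array(L,float)/1e3)+[*C.mean(0)[:2],0]
    P=[(-28,45,97),(28,45,97),(0,45,70.3),(-32,-40,91),(32,-40,91),(0,-40,61)]
    print(k,'scene crop',((pj(s,f(P))-[215,210])*5).round().tolist())
    print('top crop',((pj(p,f(P))-[220,170])*6+[375,0]).round().tolist())
E
```

```text
[[0.5396 0.2457 0.024 ]
 [0.5741 0.1223 0.024 ]
 [0.5033 0.1041 0.024 ]
 [0.4681 0.2241 0.024 ]] [0.5212656  0.17404201 0.024     ]
0.12660153215819095 0.07387099006410101
yaw if y toward left 15.993532895307117 15.610334691730491
0 scene crop [[172.0, 117.0], [75.0, 86.0], [125.0, 149.0], [271.0, 56.0], [165.0, 25.0], [217.0, 91.0]]
top crop [[495.0, 207.0], [466.0, 95.0], [485.0, 160.0], [670.0, 173.0], [637.0, 45.0], [655.0, 119.0]]
3.141592653589793 scene crop [[177.0, 13.0], [269.0, 40.0], [222.0, 71.0], [75.0, 90.0], [185.0, 125.0], [131.0, 160.0]]
top crop [[648.0, 48.0], [678.0, 160.0], [664.0, 113.0], [475.0, 87.0], [508.0, 215.0], [496.0, 160.0]]
```

The V apex heights fit the fork being at the plate's +y end, with a yaw of about 16°. Next I'll compute the pre-grasp move.

```bash
cat >> h.py <<'E'
YAW=np.radians(16)
Y=np.array([-np.sin(YAW),np.cos(YAW),0]);K=np.array([np.cos(YAW),np.sin(YAW),0]);Z=np.array([0,0,1.])
def tool(d,y=K): return R.from_matrix(np.c_[np.cross(y,d),y,d])
DG=np.sin(np.radians(50))*Y-np.cos(np.radians(50))*Z   # grasp approach
DL=-np.cos(np.radians(50))*Y-np.sin(np.radians(50))*Z  # laid approach
def mv(pos,rot):
    s=ctrl.get_state();r=R.from_quat(s['tcp_rot'])
    rv=np.degrees((r.inv()*rot).as_rotvec());t=r.inv().apply(np.array(pos)-s['eef_pos'])*1e3
    print('t',s['time'],'pos',s['eef_pos'].round(4),'F',s['contact_force'].round(1),'op',round(s['opening'],3),'ff',round(s['finger_force'],1))
    print('ROW',rv.round(2),t.round(1),'n>=',max(np.linalg.norm(rv)/10.7,np.linalg.norm(t)/62.5).round(1))
E
python3 - <<'E'
from h import *
mv([.47,-.34,.22],tool(DG))
E
```

```text
t 0.8 pos [ 0.1786 -0.6509  0.2501] F [0.6 0.9 0.1] op 0.999 ff 0.0
ROW [ 39.32  38.88 -84.33] [ 363.3 -222.8   30. ] n>= 9.4
```

The rows are not in the units I measure in: shifts go in shares of 750 mm and turns go in shares of 90 degrees. I convert before sending: 363 mm / 750 = 0.484, -223 mm / 750 = -0.2973, -84.3 degrees / 90 = -0.9367.

Request:
send_rows(rows="0.4367 0.4322 -0.9367 0.484 -0.2973 0.04 1;0.4367 0.4322 -0.9367 0.484 -0.2973 0.04 1;0.4367 0.4322 -0.9367 0.484 -0.2973 0.04 1;0.4367 0.4322 -0.9367 0.484 -0.2973 0.04 1;0.4367 0.4322 -0.9367 0.484 -0.2973 0.04 1;0.4367 0.4322 -0.9367 0.484 -0.2973 0.04 1;0.4367 0.4322 -0.9367 0.484 -0.2973 0.04 1;0.4367 0.4322 -0.9367 0.484 -0.2973 0.04 1")

```text
time: 1.8
eef_pos: [0.4715, -0.3368, 0.2199]
tcp_rot: [0.645, 0.666, 0.226, -0.3]
contact_force: [-0.5, -0.9, -0.5]
opening: 1.0
finger_force: 0.0
```

```bash
python3 - <<'E'
from h import *
mv([.47,-.34,.22],tool(DG)); print(ctrl.get_state()['qpos'])
E
```

```text
t 1.8 pos [ 0.4715 -0.3368  0.2199] F [-0.5 -0.9 -0.5] op 1.0 ff 0.0
ROW [  5.52   5.56 -11.95] [-2.3 -1.7 -2.1] n>= 1.3
[-0.92861365  0.425191    1.57754076  0.34304159  1.83208608 -0.99132409]
```

In the tool's units: -2 mm / 750 = -0.0027, -12 degrees / 90 = -0.1333.

Request:
send_rows(rows="0.0611 0.0622 -0.1333 -0.0027 -0.0027 -0.0027 1;0.0611 0.0622 -0.1333 -0.0027 -0.0027 -0.0027 1;0.0611 0.0622 -0.1333 -0.0027 -0.0027 -0.0027 1")

```text
time: 2.17
eef_pos: [0.4681, -0.3427, 0.2196]
tcp_rot: [0.55, 0.721, 0.254, -0.336]
contact_force: [-0.0, -0.8, 0.0]
opening: 1.001
finger_force: 0.0
```

```bash
python3 - <<'E'
from h import *
p=shot('wrist','w1.png')
print(np.linalg.inv(np.array(p['extrinsics'])).round(3).tolist(),p['fx'],p['cx'],p['cy'])
for t in ['canister','cap_mid','neck_mid','cradle']:
    for r in look(p,t): print(t,*r)
mv(np.array([.436,-.198,.065])-.11*DG,tool(DG))
E
```

```text
[[0.964, 0.227, -0.14, 0.481], [0.267, -0.825, 0.499, -0.382], [-0.002, -0.518, -0.855, 0.362], [0.0, 0.0, 0.0, 1.0]] 325.19226210127806 277.59976098712906 211.20784792769786
canister 0.92 [ 0.3543 -0.1577  0.1019] [221. 138.]
canister 0.56 [ 0.4377 -0.2108  0.1149] [283. 186.]
cap_mid 0.91 [ 0.4384 -0.2078  0.1415] [285. 166.]
cap_mid 0.64 [ 0.3481 -0.1569  0.1417] [209. 107.]
neck_mid 0.93 [ 0.4405 -0.2119  0.1167] [285. 187.]
neck_mid 0.91 [ 0.3509 -0.1573  0.0983] [218. 140.]
cradle 0.74 [0.5184 0.1406 0.0201] [382.  65.]
t 2.425 pos [ 0.4678 -0.3428  0.2207] F [-0.1  0.5  0.3] op 1.002 ff 0.0
ROW [ 0.37  0.2  -0.46] [-23.8   8.9 103.6] n>= 1.7
```

View pics/w1.png

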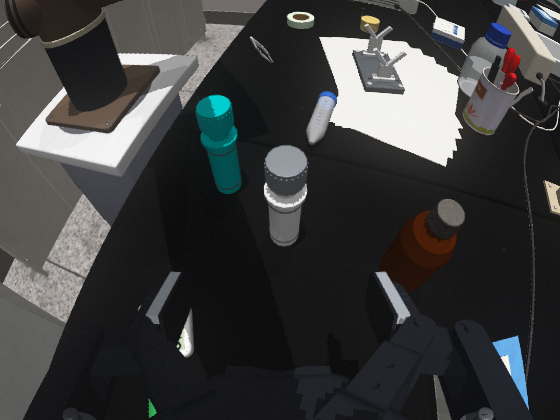

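The wrist view shows the canister between the fingers. Its cap top is centred near (286,160) and its foot near (285,240). The turquoise one is to the left and the amber bottle to the right. I'll back-project the cap top and foot.

```bash
cat >> h.py <<'E'
def bpw(p,u,v,z):
    q=np.array([(u-p['cx'])/p['fx'],(v-p['cy'])/p['fy']]);r=np.linalg.norm(q)
    c=np.r_[q/r*np.sin(r),np.cos(r)]
    E=np.linalg.inv(np.array(p['extrinsics']));d=E[:3,:3]@c;o=E[:3,3]
    return o+d*(z-o[2])/d[2]
def pjw(p,X):
    c=(np.array(p['extrinsics'])@np.c_[X,np.ones(len(X))].T)[:3].T
    h=np.linalg.norm(c[:,:2],axis=1);th=np.arctan2(h,c[:,2])
    return c[:,:2]/h[:,None]*th[:,None]*p['fx']+[p['cx'],p['cy']]
E
python3 - <<'E'
from h import *
p=shot('wrist');g=p['color'].astype(int)
print(bpw(p,286,158,.142),bpw(p,285,233,0))
# silhouette columns edges of cap & body: bright mask
m=g.sum(2)>150
for v in (150,160,175,210,225,235,242,246):
    c=np.where(m[v,240:330])[0]+240; print(v,c.min() if len(c) else 0,c.max() if len(c) else 0)
for c in ([.436,-.198],[.437,-.202]):
    t=np.linspace(0,2*np.pi,60)
    for z,r in ((.142,.019),(0,.018)):
        q=pjw(p,np.c_[c[0]+r*np.cos(t),c[1]+r*np.sin(t),0*t+z]);print(c,z,q.min(0).round(1),q.max(0).round(1))
r=np.where(m[120:260,286])[0]+120;print(r.min(),r.max())
s=shot('scene');tp=shot('top')
for q,n in ((s,'scene'),(tp,'top')):
    for r in look(q,'canister'):print(n,*r)
E
```

```text
[ 0.437054   -0.19822895  0.142     ] [ 0.43904038 -0.19942857  0.        ]
150 271 300
160 265 307
175 265 306
210 269 300
225 270 299
235 271 297
242 274 294
246 282 285
[0.436, -0.198] 0.142 [263.6 142.1] [306.2 174.4]
[0.436, -0.198] 0 [268.7 219.1] [297.2 244.4]
[0.437, -0.202] 0.142 [263.4 145.4] [306.3 178.2]
[0.437, -0.202] 0 [268.5 221.9] [297.2 247.4]
145 245
scene 0.85 [ 0.4233 -0.1935  0.082 ] [366. 198.]
scene 0.79 [ 0.3424 -0.1333  0.0702] [378. 218.]
top 0.61 [ 0.4329 -0.1912  0.1417] [383. 223.]
```

```bash
python3 - <<'E'
from h import *
g=np.array([.438,-.200,.066])
mv(g-.09*DG,tool(DG));mv(g,tool(DG))
E
```

```text
t 2.675 pos [ 0.4678 -0.3428  0.2205] F [-0.2 -0.   0.2] op 0.998 ff 0.0
ROW [ 0.35  0.17 -0.45] [-24.4  10.2 120.9] n>= 2.0
t 2.675 pos [ 0.4678 -0.3428  0.2205] F [-0.2 -0.   0.2] op 0.998 ff 0.0
ROW [ 0.35  0.17 -0.45] [-24.1   9.6 210.9] n>= 3.4
```

In the tool's units: 211 mm / 750 = 0.2813, 120 mm / 750 = 0.16, -0.5 degrees / 90 = -0.0056.

Request:
send_rows(rows="0.0033 0.0022 -0.0056 -0.032 0.0133 0.08 1;0.0033 0.0022 -0.0056 -0.032 0.0133 0.16 1;0.0033 0.0022 -0.0056 -0.032 0.0133 0.2 1;0.0033 0.0022 -0.0056 -0.032 0.0133 0.24 1;0.0033 0.0022 -0.0056 -0.032 0.0133 0.2813 1;0.0033 0.0022 -0.0056 -0.032 0.0133 0.2813 1", grip_force=35)

```text
time: 3.42
eef_pos: [0.437, -0.1976, 0.0647]
tcp_rot: [0.544, 0.723, 0.255, -0.34]
contact_force: [-0.1, 0.1, 0.0]
opening: 0.997
finger_force: 0.0
```

```bash
python3 - <<'E'
from h import *
mv([.438,-.200,.066],tool(DG)); shot('wrist','w2.png')
E
```

```text
t 3.425 pos [ 0.437  -0.1976  0.0647] F [-0.1  0.1  0. ] op 0.997 ff 0.0
ROW [-0.1  -0.29  0.01] [-0.7  0.3 -2.8] n>= 0.0
```

View pics/w2.png

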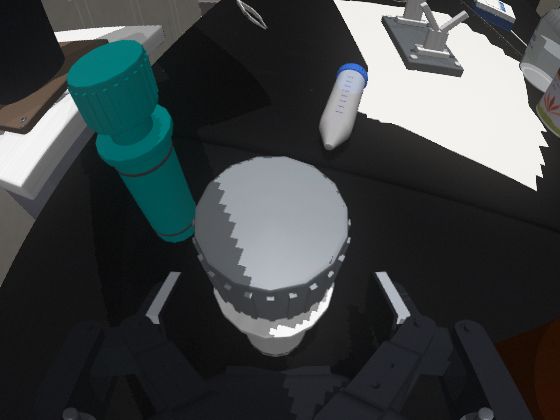

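The canister, with its cap at about (270,225), sits centred between the open pads at (165,295) and (390,295), and nothing is touching. I'll close the gripper and lift slightly.

Request:
send_rows(rows="0 0 0 0 0 0 -1;0 0 0 0 0 0 -1;0 0 0 0 0 0 -1;0 0 0 0 0 0 -1;0 0 0 0 0 0 -1;0 0 0 0 0 0 -1", grip_force=35)

```text
time: 4.22
eef_pos: [0.4384, -0.2002, 0.0666]
tcp_rot: [0.545, 0.724, 0.255, -0.337]
contact_force: [-1.5, -2.9, 5.2]
opening: 0.409
finger_force: 36.4
```

```bash
python3 - <<'E'
from h import *
p=shot('wrist')
for r in look(p,'cap_mid'):print(*r)
s=ctrl.get_state();print(s['wrist_torque'],R.from_quat(s['tcp_rot']).as_matrix().round(3))
mv(s['eef_pos']+[0,0,.14],tool(DG))
E
```

```text
0.95 [ 0.4424 -0.2019  0.1422] [286. 216.]
0.93 [ 0.3571 -0.1553  0.1378] [91. 58.]
[-0.13925117  0.31275612  0.32613454] [[-0.178  0.961 -0.211]
 [ 0.617  0.276  0.737]
 [ 0.766  0.001 -0.642]]
t 4.325 pos [ 0.4385 -0.2002  0.0666] F [-3.  -3.   5.9] op 0.411 ff 36.4
ROW [ 0.03 -0.03  0.07] [107.3   0.2 -89.9] n>= 2.2
```

```bash
python3 - <<'E'
from h import *
C=np.array([.5213,.174,0])
mv(C-.12*Y+.28*Z,tool(-Z))
E
```

```text
t 4.325 pos [ 0.4385 -0.2002  0.0666] F [-3.  -3.   5.9] op 0.411 ff 36.4
ROW [  0.06 -50.03   0.06] [302.6 183.1  29.2] n>= 5.7
```

In the tool's units: 303 mm / 750 = 0.404, 183 mm / 750 = 0.244, -50 degrees / 90 = -0.5556.

Request:
send_rows(rows="0 0 0 0.0613 0 -0.0507 -1;0 0 0 0.1227 0 -0.1027 -1;0 -0.1111 0 0.1933 0.0667 -0.0733 -1;0 -0.2222 0 0.2667 0.1267 -0.0333 -1;0 -0.3333 0 0.3333 0.1867 0 -1;0 -0.4444 0 0.404 0.244 0.0387 -1;0 -0.5556 0 0.404 0.244 0.0387 -1;0 -0.5556 0 0.404 0.244 0.0387 -1")

```text
time: 5.32
eef_pos: [0.5541, 0.0657, 0.2806]
tcp_rot: [0.598, 0.802, 0.002, 0.001]
contact_force: [0.6, -1.3, -3.3]
opening: 0.417
finger_force: 35.8
```

```bash
python3 - <<'E'
from h import *
C=np.array([.5213,.174,0])
mv(C-.12*Y+.28*Z,tool(-Z));print(ctrl.get_state()['qpos'].round(2))
p=shot('wrist','w3.png')
for t in('cap_mid','cradle'):
  for r in look(p,t):print(t,*r)
E
```

```text
t 5.325 pos [0.5541 0.0657 0.2806] F [ 0.6 -1.3 -3.3] op 0.417 ff 35.8
ROW [ 0.26 -0.09  0.61] [-6.8 -1.7  0.6] n>= 0.1
[-0.07  0.    1.84  0.    1.3  -0.36]
cap_mid 0.76 [ 0.3483 -0.138   0.139 ] [ 16. 336.]
cap_mid 0.7 [0.5418 0.1195 0.3279] [287. 216.]
cradle 0.71 [0.5196 0.176  0.0203] [274.  69.]
```

View pics/w3.png

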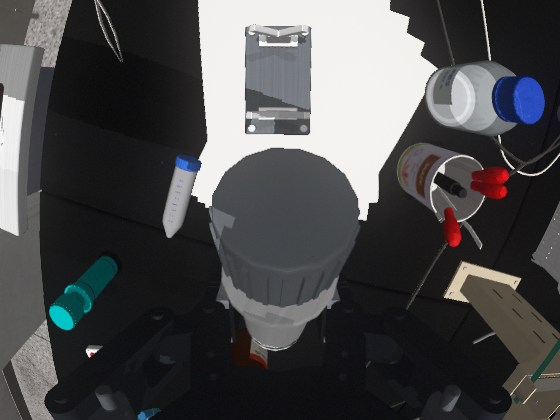

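The view shows the cradle's plate at columns 246–311 and rows 26–134, nearly square to the tool. The canister's cap fills the centre. I'll fit the plate corners numerically.

```bash
python3 - <<'E'
from h import *
p=shot('wrist');g=p['color'].astype(int).sum(2)
for v in (40,60,75,90,103,126):
    r=g[v,225:335]; c=np.where(r<560)[0]+225
    print(v,c.min(),c.max(), r[[c.min()-226,c.min()-225,c.min()-224]],r[[c.max()-226,c.max()-225,c.max()-224]])
for u in (250,262,278,296,307):
    r=g[10:150,u];c=np.where(r<560)[0]+10;print('col',u,c.min(),c.max(),r[c.max()-11:c.max()-7])
from scipy.optimize import least_squares
E
python3 - <<'E'
import cv2;a=cv2.imread('pics/w3.png')[10:150,225:335];cv2.imwrite('pics/w3c.png',cv2.resize(a,None,fx=4,fy=4,interpolation=cv2.INTER_CUBIC))
E
```

```text
40 248 313 [562 342 376] [353 246 707]
60 248 313 [654 342 380] [367 250 718]
75 247 313 [724 348 205] [375 521 726]
90 248 313 [672 208 226] [358 248 704]
103 247 312 [725 521 195] [395 371 582]
126 248 312 [713 171 207] [242 227 710]
col 250 22 130 [220 506 725 725]
col 262 19 128 [401 379 589 726]
col 278 21 149 [196 237]
col 296 20 149 [635 238]
col 307 25 129 [232 458 725 725]
```

View pics/w3c.png

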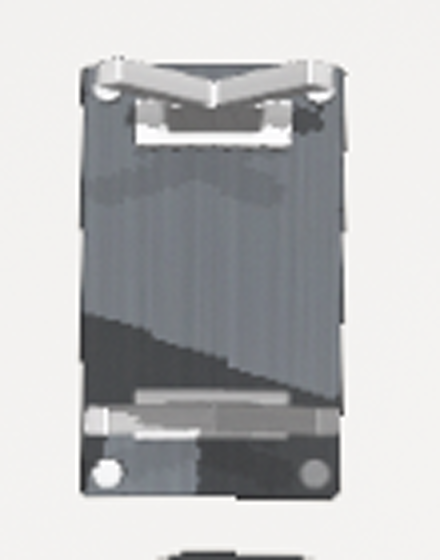

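```bash
python3 - <<'E'
from h import *
p=shot('wrist')
L=[bpw(p,247.6,v,.024) for v in (40,60,90,120)];Rr=[bpw(p,313.6,v,.024) for v in (40,60,90)]+[bpw(p,313,126,.024)]
for q in (L,Rr):
    q=np.array(q);d=q[0]-q[-1];print(q.round(4)[:,:2].tolist(),np.degrees(np.arctan2(-d[0],d[1])))
C=np.array([.5213,.174,0])
f=bpw(p,279,22,.024);n0=bpw(p,279,130.5,0);n24=bpw(p,279,130.5,.024)
for q in (f,n0,n24): print((q-C)@Y,(q-C)@K)
for q in (np.array(L),np.array(Rr)): print(((q-C)@K).round(4))
# predicted
for yw in (0,):
  def P(x,y,z): return pjw(p,[C+x*K+y*Y+z*Z])[0].round(1)
  for a in [(-.038,.065,.024),(.038,.065,.024),(-.038,-.065,.024),(.038,-.065,.024),(0,-.065,0),(-.028,.045,.097),(.028,.045,.097),(0,.045,.0703),(-.032,-.04,.091),(.032,-.04,.091)]: print(a,P(*a))
s=ctrl.get_state();print(s['eef_pos'],s['dq'].round(3))
E
```

```text
[[0.4778, 0.2033], [0.4844, 0.1802], [0.494, 0.1462], [0.5032, 0.1125]] 15.65474897142625
[[0.5498, 0.2241], [0.5564, 0.201], [0.5662, 0.1671], [0.5776, 0.1266]] 15.923283435529463
0.061584532990299784 0.0019039101383183132
-0.06846829470855699 0.0018589813941662838
-0.06665721678035882 0.001792427360169162
[-0.0337 -0.0338 -0.0339 -0.0343]
[0.0412 0.0411 0.0413 0.041 ]
(-0.038, 0.065, 0.024) [243.9  19.9]
(0.038, 0.065, 0.024) [310.7  19.8]
(-0.038, -0.065, 0.024) [244.6 129.4]
(0.038, -0.065, 0.024) [310.3 129.3]
(0, -0.065, 0) [277.5 127.7]
(-0.028, 0.045, 0.097) [246.7  19.9]
(0.028, 0.045, 0.097) [307.7  19.8]
(0, 0.045, 0.0703) [277.2  26. ]
(-0.032, -0.04, 0.091) [243.3 108.3]
(0.032, -0.04, 0.091) [311.2 108.3]
[0.55357239 0.05751714 0.27793007] [-0.013 -0.001 -0.008 -0.    -0.001  0.003]
```

```bash
python3 - <<'E'
from h import *
C=np.array([.5235,.1734,0])
mv(C+.0066*Y+.17*Z,tool(DL))
E
```

```text
t 5.575 pos [0.5536 0.0575 0.2779] F [ 0.2 -0.4 -3.5] op 0.417 ff 35.8
ROW [ -0.14 -40.14  -0.11] [126.    2.9 108.2] n>= 3.8
```

In the tool's units: 126 mm / 750 = 0.168, 108 mm / 750 = 0.144, -40.1 degrees / 90 = -0.4456.

Request:
send_rows(rows="0 -0.1111 0 0.0467 0.0013 0.0133 -1;0 -0.2222 0 0.0933 0.0027 0.0267 -1;0 -0.3333 0 0.14 0.004 0.0533 -1;0 -0.4444 0 0.168 0.004 0.0933 -1;0 -0.4456 0 0.168 0.004 0.1267 -1;0 -0.4456 0 0.168 0.004 0.144 -1;0 -0.4456 0 0.168 0.004 0.144 -1;0 -0.4456 0 0.168 0.004 0.144 -1")

```text
time: 6.58
eef_pos: [0.5239, 0.1801, 0.1737]
tcp_rot: [0.567, 0.749, -0.205, 0.274]
contact_force: [0.4, -0.4, -2.0]
opening: 0.413
finger_force: 35.7
```

```bash
python3 - <<'E'
from h import *
C=np.array([.5235,.1734,0])
mv(C+.0066*Y+.17*Z,tool(DL))
w=shot('wrist');s=shot('scene');t=shot('top')
for n,q in (('wrist',w),('scene',s),('top',t)):
    for k in ('neck_mid','cap_mid'):
        for r in look(q,k):
            if r[1][2]>.1 : print(n,k,*r, 'cradle xy',((r[1]-C)@K).round(4),((r[1]-C)@Y).round(4))
a=w['color'][:,:,::-1];b=s['color'][195:265,205:295,::-1];c=t['color'][160:230,210:300,::-1]
r=lambda i,x,y:cv2.resize(i,(x,y),interpolation=cv2.INTER_CUBIC)
cv2.imwrite('pics/m4.png',np.hstack([r(a,440,330)[:, :],r(np.vstack([b,c]),212,330)]))
cv2.imwrite('pics/m4.png',np.vstack([np.hstack([r(b,400,300),r(c,400,300)]),np.hstack([r(a[:,100:460],360,300) if 0 else r(a,400,300),np.zeros((300,400,3),np.uint8)])]))
cv2.imwrite('pics/w4.png',a)
E
```

```text
t 6.575 pos [0.5239 0.1801 0.1737] F [ 0.4 -0.4 -2. ] op 0.413 ff 35.7
ROW [ 0.1   0.01 -0.27] [ 2.6 -2.2  2.7] n>= 0.1
wrist neck_mid 0.69 [0.5091 0.2528 0.1778] [295. 227.] cradle xy 0.008 0.0803
wrist cap_mid 0.68 [0.5063 0.2515 0.1751] [282. 218.] cradle xy 0.005 0.0798
wrist cap_mid 0.6 [ 0.3493 -0.1323  0.131 ] [ 60. 326.] cradle xy -0.2517 -0.2458
scene neck_mid 0.59 [0.5006 0.2316 0.1762] [236. 203.] cradle xy -0.006 0.0623
scene cap_mid 0.8 [0.4973 0.2472 0.1769] [232. 206.] cradle xy -0.0048 0.0782
top neck_mid 0.94 [0.5297 0.1601 0.1883] [256. 183.] cradle xy 0.0023 -0.0145
top neck_mid 0.73 [ 0.3424 -0.1334  0.1405] [362. 256.] cradle xy -0.2587 -0.245
top cap_mid 0.45 [ 0.3391 -0.1428  0.1392] [366. 257.] cradle xy -0.2644 -0.2531
```

View pics/m4.png

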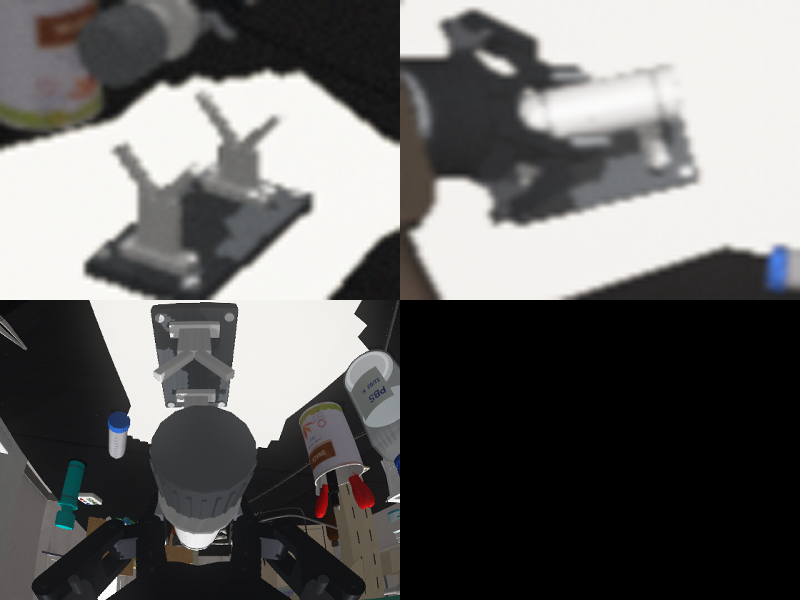

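Top left shows the canister held above the cradle. The wrist view (bottom left) shows the fork clearly, with arm tips near (221,105) and (328,102) in full-size pixels. I'll zoom in there to fit the cradle.

```bash
python3 - <<'E'
from h import *
p=shot('wrist');a=p['color'][0:150,200:345,::-1]
cv2.imwrite('pics/w4c.png',cv2.resize(np.ascontiguousarray(a),None,fx=4,fy=4,interpolation=cv2.INTER_CUBIC))
C=np.array([.5235,.1734,0])
for a in [(-.028,.0485,.097),(.028,.0485,.097),(-.032,-.0365,.091),(.032,-.0365,.091),(-.038,.065,.024),(.038,.065,.024),(-.038,-.065,.024),(.038,-.065,.024)]: print(a,((pjw(p,[C+a[0]*K+a[1]*Y+a[2]*Z])[0]-[200,0])*4).round())
E
```

```text
(-0.028, 0.0485, 0.097) [ 51. 453.]
(0.028, 0.0485, 0.097) [523. 451.]
(-0.032, -0.0365, 0.091) [109. 802.]
(0.032, -0.0365, 0.091) [479. 801.]
(-0.038, 0.065, 0.024) [41. 74.]
(0.038, 0.065, 0.024) [541.  71.]
(-0.038, -0.065, 0.024) [125. 619.]
(0.038, -0.065, 0.024) [469. 618.]
```

View pics/w4c.png

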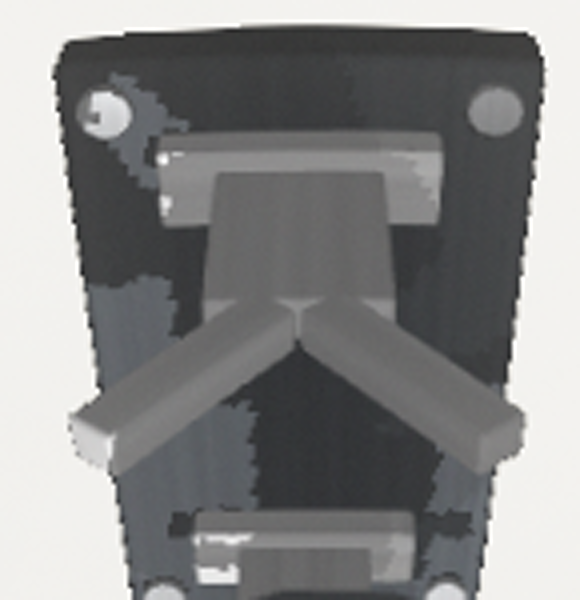

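```bash
python3 - <<'E'
from h import *
C=np.array([.5246,.1740,0])
p=shot('wrist')
for a in [(0,.065,0),(-.038,.065,.024),(-.028,.0485,.093),(-.0234,.0485,.097),(.028,.0485,.093),(.0234,.0485,.097)]: print(a,((pjw(p,[C+a[0]*K+a[1]*Y+a[2]*Z])[0]-[200,0])*4).round())
for z in (.1,.09):mv(C+.0066*Y+z*Z,tool(DL))
E
```

```text
(0, 0.065, 0) [300.   7.]
(-0.038, 0.065, 0.024) [49. 72.]
(-0.028, 0.0485, 0.093) [ 65. 430.]
(-0.0234, 0.0485, 0.097) [ 99. 450.]
(0.028, 0.0485, 0.093) [530. 429.]
(0.0234, 0.0485, 0.097) [496. 449.]
t 7.125 pos [0.5224 0.1813 0.172 ] F [-0.3 -0.7 -2.6] op 0.413 ff 35.7
ROW [ 0.07  0.04 -0.03] [45.5  0.  55.8] n>= 1.2
t 7.125 pos [0.5224 0.1813 0.172 ] F [-0.3 -0.7 -2.6] op 0.413 ff 35.7
ROW [ 0.07  0.04 -0.03] [51.9  0.  63.4] n>= 1.3
```

In the tool's units: 56 mm / 750 = 0.0747, 45.5 mm / 750 = 0.0607.

Request:
send_rows(rows="0 0 0 0.0293 0 0.0373 -1;0 0 0 0.0507 0 0.0627 -1;0 0 0 0.0607 0 0.0747 -1;0 0 0 0.0607 0 0.0747 -1")

```text
time: 7.62
eef_pos: [0.5225, 0.18, 0.0992]
tcp_rot: [0.565, 0.75, -0.206, 0.274]
contact_force: [0.4, -0.6, -2.4]
opening: 0.411
finger_force: 35.7
```

```bash
python3 - <<'E'
from h import *
C=np.array([.5246,.1740,0])
mv(C+.0066*Y+.092*Z,tool(DL))
p=shot('scene');a=p['color'][195:265,205:295,::-1]
t=shot('top')
for n,q in (('scene',p),('top',t)):
    for k in ('neck_mid','cap_mid','canister'):
        for r in look(q,k): print(n,k,r[0],'cradle',((r[1]-C)@K).round(4),((r[1]-C)@Y).round(4),r[1][2])
cv2.imwrite('pics/s5.png',cv2.resize(np.ascontiguousarray(a),(720,560),interpolation=cv2.INTER_CUBIC))
E
```

```text
t 7.625 pos [0.5225 0.18   0.0992] F [ 0.4 -0.6 -2.4] op 0.411 ff 35.7
ROW [-0.    0.07  0.03] [4.8 0.3 5.3] n>= 0.1
scene neck_mid 0.89 cradle -0.2678 -0.2427 0.0829
scene neck_mid 0.82 cradle -0.0065 0.0597 0.102
scene neck_mid 0.57 cradle -0.009 0.0799 0.1016
scene cap_mid 0.78 cradle -0.2673 -0.2447 0.1358
scene cap_mid 0.49 cradle -0.0102 0.0812 0.1024
scene canister 0.78 cradle -0.0104 0.0555 0.1049
scene canister 0.75 cradle -0.2718 -0.2448 0.0858
scene canister 0.48 cradle -0.0112 0.0161 0.0266
top neck_mid 0.86 cradle -0.0003 -0.0129 0.1153
top neck_mid 0.67 cradle -0.2638 -0.2462 0.1394
top cap_mid 0.74 cradle -0.2662 -0.2527 0.1387
top canister 0.79 cradle -0.2583 -0.2468 0.1407
top canister 0.63 cradle -0.0023 -0.0174 0.1168
```

View pics/s5.png

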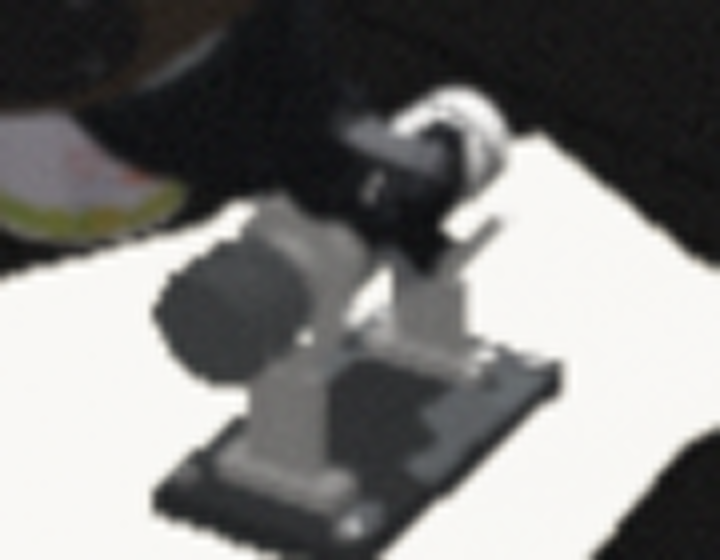

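The scene view shows the cap at (235,310) on the near side of the fork post at (290,410), with the collar behind it. The neck is lined up with the fork. I'll lower on.

In the tool's units: 5.3 mm / 750 = 0.0071, 4.8 mm / 750 = 0.0064.

Request:
send_rows(rows="0 0 0 0.0033 0 0.0033 -1;0 0 0 0.0064 0 0.0071 -1;0 0 0 0.0064 0 0.0071 -1;0 0 0 0.0064 0 0.0071 -1")

```text
time: 8.52
eef_pos: [0.5226, 0.1802, 0.0927]
tcp_rot: [0.566, 0.75, -0.206, 0.274]
contact_force: [-2.0, -0.7, 0.0]
opening: 0.413
finger_force: 34.5
```

```bash
python3 - <<'E'
from h import *
C=np.array([.5246,.1740,0])
mv(C+.0066*Y+.089*Z,tool(DL));print(ctrl.get_state()['wrist_torque'])
E
```

```text
t 8.525 pos [0.5226 0.1802 0.0927] F [-2.  -0.7  0. ] op 0.413 ff 34.5
ROW [ 0.02  0.08 -0.03] [2.5 0.3 2.8] n>= 0.1
[ 0.32361208  0.38348527 -0.10623403]
```

In the tool's units: 1.5 mm / 750 = 0.002, 1.3 mm / 750 = 0.0017.

Request:
send_rows(rows="0 0 0 0.0017 0 0.002 -1;0 0 0 0.0017 0 0.002 -1;0 0 0 0.0017 0 0.002 -1")

```text
time: 8.9
eef_pos: [0.5226, 0.1801, 0.0916]
tcp_rot: [0.566, 0.75, -0.206, 0.274]
contact_force: [-4.8, -1.1, 5.9]
opening: 0.405
finger_force: 34.8
```

```bash
python3 - <<'E'
from h import *
C=np.array([.5246,.1740,0])
mv(C+.0066*Y+.089*Z,tool(DL));print(ctrl.get_state()['wrist_torque'])
E
```

```text
t 8.9 pos [0.5226 0.1801 0.0916] F [-4.8 -1.1  5.9] op 0.405 ff 34.8
ROW [-0.01  0.15 -0.06] [1.8 0.2 1.9] n>= 0.0
[-0.089181    0.53951583 -0.29808931]
```

In the tool's units: -1.5 mm / 750 = -0.002, -1 mm / 750 = -0.0013.

Request:
send_rows(rows="0 0 0 0 -0.0013 0 -1;0 0 0 0.0004 -0.002 0.0005 -1;0 0 0 0.0004 -0.002 0.0005 -1")

```text
time: 9.28
eef_pos: [0.522, 0.18, 0.091]
tcp_rot: [0.566, 0.75, -0.205, 0.275]
contact_force: [-2.1, -0.2, 5.9]
opening: 0.412
finger_force: 34.9
```

```bash
python3 - <<'E'
from h import *
C=np.array([.5246,.1740,0])
mv(C+.0066*Y+.089*Z,tool(DL));print(ctrl.get_state()['wrist_torque'])
E
```

```text
t 9.275 pos [0.522 0.18  0.091] F [-2.1 -0.2  5.9] op 0.412 ff 34.9
ROW [ 0.14  0.08 -0.09] [1.4 0.8 1.5] n>= 0.0
[-0.06364092  0.22025532 -0.08681954]
```

Request:
send_rows(rows="0 0 0 0 0 0 0;0 0 0 0 0 0 0;0 0 0 0 0 0 0.4;0 0 0 0 0 0 0.7;0 0 0 0 0 0 0.8;0 0 0 0 0 0 0.8")

```text
time: 10.02
eef_pos: [0.5214, 0.1799, 0.0901]
tcp_rot: [0.566, 0.75, -0.206, 0.274]
contact_force: [-0.5, 0.1, 0.3]
opening: 0.899
finger_force: 0.0
```

```bash
python3 - <<'E'
from h import *
C=np.array([.5246,.1740,0])
s=ctrl.get_state();mv(s['eef_pos']-.13*DL,tool(DL))
p=shot('scene')
for k in ('neck_mid','cap_mid'):
  for r in look(p,k): print(k,r[0],'cradle',((r[1]-C)@K).round(4),((r[1]-C)@Y).round(4),r[1][2])
E
```

```text
t 10.025 pos [0.5214 0.1799 0.0901] F [-0.5  0.1  0.3] op 0.899 ff 0.0
ROW [ 0.06  0.04 -0.04] [-1.0e-01  1.0e-01 -1.3e+02] n>= 2.1
neck_mid 0.92 cradle -0.2665 -0.2433 0.0832
neck_mid 0.59 cradle -0.0094 0.0625 0.0936
cap_mid 0.81 cradle -0.0128 0.0785 0.0937
cap_mid 0.6 cradle -0.2659 -0.2473 0.1353
cap_mid 0.54 cradle -0.0507 -0.3727 0.0721
```

Released cleanly. I'll retreat and take a look.

In the tool's units: -130 mm / 750 = -0.1733, -110 mm / 750 = -0.1467.

Request:
send_rows(rows="0 0 0 0 0 -0.0267 0.8;0 0 0 0 0 -0.08 1;0 0 0 0 0 -0.1467 1;0 0 0 0 0 -0.1733 1;0 0 0 0 0 -0.1733 1")

```text
time: 10.8
eef_pos: [0.4985, 0.2615, 0.1912]
tcp_rot: [0.565, 0.751, -0.204, 0.275]
contact_force: [-0.2, 0.1, -0.1]
opening: 1.001
finger_force: 0.0
```

```bash
python3 - <<'E'
from h import *
C=np.array([.5246,.1740,0])
s=ctrl.get_state()
w=shot('wrist');p=shot('scene')
for n,q in (('w',w),('s',p)):
 for k in ('neck_mid','cap_mid'):
  for r in look(q,k): print(n,k,r[0],'cradle',((r[1]-C)@K).round(4),((r[1]-C)@Y).round(4),r[1][2])
r=lambda i:cv2.resize(np.ascontiguousarray(i[:,:,::-1]),(400,400),interpolation=cv2.INTER_CUBIC)
cv2.imwrite('pics/m6.png',np.hstack([r(w['color'][20:300,140:420]),r(p['color'][190:270,210:290])]))
mv(C+.069*Y+.17*Z,tool(-Z))
for a in [(0,.082,.089),(0,.052,.108),(0,.082,.108),(-.019,.067,.089),(.019,.067,.089),(-.028,.045,.093),(.028,.045,.093)]: print(a,((pjw(w,[C+a[0]*K+a[1]*Y+a[2]*Z])[0]-[140,20])/.7).round())
E
```

```text
w neck_mid 0.96 cradle 0.0029 0.0595 0.1012
w neck_mid 0.76 cradle -0.2521 -0.2448 0.0776
w cap_mid 0.96 cradle -0.0004 0.0823 0.0975
w cap_mid 0.65 cradle -0.2521 -0.2424 0.1281
s neck_mid 0.87 cradle -0.2659 -0.2455 0.0816
s neck_mid 0.64 cradle -0.0083 0.0357 0.0955
s cap_mid 0.79 cradle -0.0101 0.0779 0.0926
s cap_mid 0.58 cradle -0.2633 -0.245 0.1334
t 11.1 pos [0.4977 0.2591 0.188 ] F [-0.4 -0.1 -0.7] op 0.998 ff 0.0
ROW [-1.200e-01  4.009e+01 -2.000e-02] [-3.9  2.4 26.8] n>= 3.7
(0, 0.082, 0.089) [194. 175.]
(0, 0.052, 0.108) [194. 248.]
(0, 0.082, 0.108) [194. 208.]
(-0.019, 0.067, 0.089) [154. 197.]
(0.019, 0.067, 0.089) [234. 197.]
(-0.028, 0.045, 0.093) [139. 232.]
(0.028, 0.045, 0.093) [249. 231.]
```

View pics/m6.png

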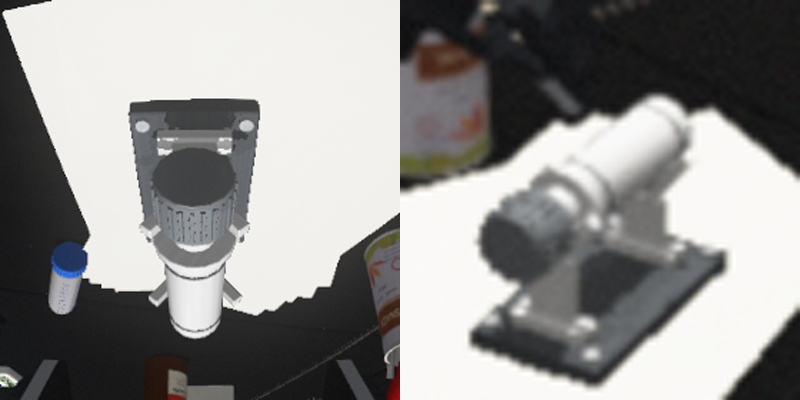

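The canister lies seated, with its neck in the fork, the collar behind it and the cap shut. The cap face in the left half is at (194,176), and my model predicts (194,175). Now I'll move over the cap with the tool vertical.

In the tool's units: 25 mm / 750 = 0.0333, 20 mm / 750 = 0.0267, 40 degrees / 90 = 0.4444.

Request:
send_rows(rows="0 0.1111 0 -0.0027 0.0013 -0.0107 1;0 0.2222 0 -0.004 0.0013 0 1;0 0.3333 0 -0.0053 0.0027 0.0133 1;0 0.4444 0 -0.0053 0.0027 0.0267 1;0 0.4444 0 -0.0053 0.0027 0.0333 1;0 0.4444 0 -0.0053 0.0027 0.0333 1")

```text
time: 11.85
eef_pos: [0.505, 0.2419, 0.1721]
tcp_rot: [0.602, 0.798, -0.001, 0.001]
contact_force: [-0.2, 0.9, 0.2]
opening: 0.998
finger_force: 0.0
```

```bash
python3 - <<'E'
from h import *
C=np.array([.5246,.1740,0])
mv(C+.071*Y+.086*Z,tool(-Z))
print(ctrl.get_state()['qpos'].round(2))
w=shot('wrist')
for r in look(w,'cap_mid'): print(r[0],'cradle',((r[1]-C)@K).round(4),((r[1]-C)@Y).round(4),r[1][2])
E
```

```text
t 11.85 pos [0.505  0.2419 0.1721] F [-0.2  0.9  0.2] op 0.998 ff 0.0
ROW [-0.05  0.14 -0.05] [ 0.6  0.3 86.1] n>= 1.4
[ 0.27  0.11  1.93 -0.    1.1  -0.01]
0.82 cradle -0.0005 0.0732 0.1012
```

In the tool's units: 86 mm / 750 = 0.1147, 80 mm / 750 = 0.1067.

Request:
send_rows(rows="0 0 0 0.0007 -0.0007 0.04 1;0 0 0 0.0007 -0.0007 0.08 1;0 0 0 0.0007 -0.0007 0.1067 1;0 0 0 0.0007 -0.0007 0.1147 1;0 0 0 0.0007 -0.0007 0.1147 1")

```text
time: 12.58
eef_pos: [0.5048, 0.2434, 0.0872]
tcp_rot: [0.601, 0.799, 0.0, 0.001]
contact_force: [-0.0, 0.2, 0.1]
opening: 1.003
finger_force: 0.0
```

Request:
send_rows(rows="0 0 0 0 0 0 0.2;0 0 0 0 0 0 0;0 0 0 0 0 0 -0.3;0 0 0 0 0 0 -1;0 0 0 0 0 0 -1;0 0 0 0 0 0 -1", grip_force=40)

```text
time: 13.32
eef_pos: [0.5034, 0.2427, 0.0876]
tcp_rot: [0.602, 0.799, -0.001, -0.001]
contact_force: [-5.1, -0.3, 5.0]
opening: 0.432
finger_force: 39.4
```

```bash
python3 - <<'E'
from h import *
C=np.array([.5246,.1740,0])
mv(C+.081*Y+.086*Z,tool(-Z))
s=ctrl.get_state();F=s['contact_force'];print('F K,Y,Z',F@K,F@Y,F[2]);print('tool x in KYZ',[R.from_quat(s['tcp_rot']).as_matrix()[:,0]@q for q in (K,Y,Z)])
E
```

```text
t 13.325 pos [0.5034 0.2427 0.0876] F [-5.1 -0.3  5. ] op 0.432 ff 39.4
ROW [-0.19  0.02 -0.01] [9.1 1.5 1.6] n>= 0.2
F K,Y,Z -5.021936028268245 1.1132358783661394 5.025863164355762
tool x in KYZ [np.float64(0.00012520614059730208), np.float64(0.999999950097304), np.float64(-0.0002900496728731178)]
```

In the tool's units: 2 mm / 750 = 0.0027, -1.5 mm / 750 = -0.002.

Request:
send_rows(rows="0 0 0 0 -0.002 -0.0013 -1;0 0 0 0.0013 -0.002 -0.0013 -1;0 0 0 0.0027 -0.002 -0.0013 -1;0 0 0 0.0027 -0.002 -0.0013 -1")

```text
time: 13.82
eef_pos: [0.503, 0.2438, 0.0881]
tcp_rot: [0.602, 0.799, -0.0, 0.001]
contact_force: [0.2, -4.3, -0.0]
opening: 0.43
finger_force: 40.1
```

```bash
cat >> h.py <<'E'
def st():
    s=ctrl.get_state();F=s['contact_force'];C=np.array([.5246,.1740,0]);d=s['eef_pos']-C
    print('t',s['time'],'F KYZ',(F@K).round(1),(F@Y).round(1),F[2].round(1),'pos KYZ',(d@K*1e3).round(1),(d@Y*1e3).round(1),(d[2]*1e3).round(1),'ff',s['finger_force'].round(1),s['opening'].round(3))
E
python3 -c "
from h import *
st()"
```

```text
Traceback (most recent call last):
  File "h.py", line 42, in st
    print('t',s['time'],'F KYZ',(F@K).round(1),(F@Y).round(1),F[2].round(1),'pos KYZ',(d@K*1e3).round(1),(d@Y*1e3).round(1),(d[2]*1e3).round(1),'ff',s['finger_force'].round(1),s['opening'].round(3))
                                                                                                                                                     ^^^^^^^^^^^^^^^^^^^^^^^
AttributeError: 'float' object has no attribute 'round'
```

Request:
send_rows(rows="0 0 0 0.0013 0 0 -1;0 0 0 0.0027 0 0 -1;0 0 0 0.004 0 0 -1;0 0 0 0.004 0 0 -1")

```text
time: 14.32
eef_pos: [0.502, 0.2473, 0.088]
tcp_rot: [0.602, 0.799, 0.0, 0.001]
contact_force: [-1.1, -3.0, 1.7]
opening: 0.434
finger_force: 40.1
```

```bash
sed -i "s/s\['finger_force'\].round(1),s\['opening'\].round(3)/s['finger_force'],s['opening']/" h.py; python3 -c "
from h import *
st()"
```

```text
t 14.325 F KYZ -1.9 -2.5 1.7 pos KYZ -1.5 76.7 88.0 ff 40.137889981269836 0.43357450254389684
```

In the tool's units: 3 mm / 750 = 0.004, 2 mm / 750 = 0.0027.

Request:
send_rows(rows="0 0 0 0.0013 0 0 -1;0 0 0 0.0027 0 0 -1;0 0 0 0.004 0 0 -1;0 0 0 0.004 0 0 -1")

```text
time: 14.82
eef_pos: [0.5017, 0.2484, 0.088]
tcp_rot: [0.601, 0.799, -0.001, 0.002]
contact_force: [1.6, -8.7, 0.9]
opening: 0.433
finger_force: 40.1
```

```bash
python3 -c "
from h import *
st()"
```

```text
t 14.825 F KYZ -0.9 -8.8 0.9 pos KYZ -1.5 77.9 88.0 ff 40.090983510017395 0.43274645551331886
```

Request:
send_rows(rows="0 0 0 0.0013 0 0 -1;0 0 0 0.0027 0 0 -1;0 0 0 0.004 0 0 -1;0 0 0 0.004 0 0 -1")

```text
time: 15.32
eef_pos: [0.501, 0.251, 0.088]
tcp_rot: [0.601, 0.799, -0.001, 0.002]
contact_force: [1.5, -8.4, 1.6]
opening: 0.433
finger_force: 40.1
```

```bash
python3 -c "
from h import *
st()"
```

```text
t 15.325 F KYZ -0.9 -8.5 1.6 pos KYZ -1.5 80.5 88.0 ff 40.131529569625854 0.43279886601687895
```

Request:
send_rows(rows="0 0 0 0.0013 0 0 -1;0 0 0 0.0027 0 0 -1;0 0 0 0.004 0 0 -1;0 0 0 0.004 0 0 -1")

```text
time: 15.82
eef_pos: [0.4995, 0.2561, 0.088]
tcp_rot: [0.602, 0.799, 0.001, 0.001]
contact_force: [0.0, -2.7, 0.0]
opening: 0.431
finger_force: 40.1
```

```bash
python3 - <<'E'
from h import *
st();w=shot('wrist','w7.png');s=shot('scene')
r=lambda i:cv2.resize(np.ascontiguousarray(i[:,:,::-1]),(400,400),interpolation=cv2.INTER_CUBIC)
cv2.imwrite('pics/m7.png',np.hstack([r(w['color'][140:420,140:420]),r(s['color'][190:270,210:290])]))
E
```

```text
t 15.825 F KYZ -0.7 -2.6 0.0 pos KYZ -1.5 85.9 88.0 ff 40.05254566669464 0.4311739030476243
```

View pics/m7.png

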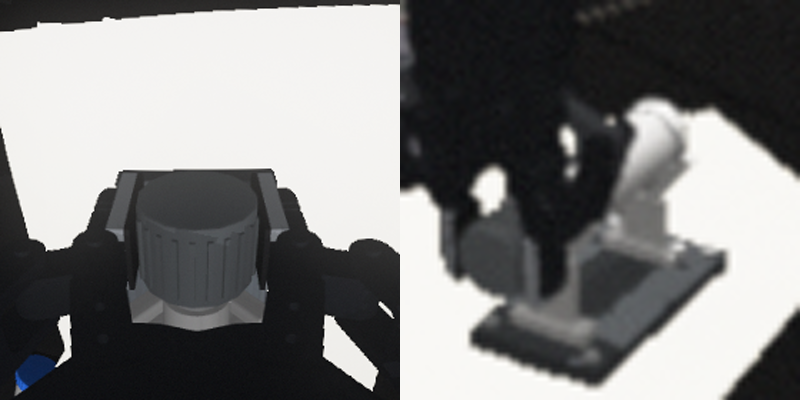

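The left half shows the cap gripped between the pads. The pull rose to at least 9 N and then fell to about 2.6 N, which is the return spring alone, after about 14 mm of travel. About 4–5 mm of that was the canister's play and the cap is about 10 mm out. I'll hold to settle, then hand in.

Request:
send_rows(rows="0 0 0 0 0 0 -1;0 0 0 0 0 0 -1;0 0 0 0 0 0 -1;0 0 0 0 0 0 -1")

```text
time: 16.42
eef_pos: [0.4996, 0.2558, 0.0881]
tcp_rot: [0.602, 0.799, 0.0, 0.001]
contact_force: [0.1, -1.8, -1.2]
opening: 0.432
finger_force: 40.0
```

```bash
python3 - <<'E'
from h import *
st(); print(ctrl.sign_off())
E
```

```text
t 16.425 F KYZ -0.4 -1.8 -1.2 pos KYZ -1.5 85.5 88.1 ff 40.019808411598206 0.43195931336601795
the job is handed in; nothing more can be done
None
```

I handed the job in at about 16 s: the canister lies in the cradle with its neck in the fork, and the gripper still holds the cap about 10 mm out (estimated from the pull force and tool travel); no verdict came back.

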